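Lock the service box cover with the stud driver

ROBOT

A 6-joint arm with a two-finger parallel gripper is mounted at the origin on the work surface. World frame = base frame: x ahead of the robot, y to its left, z up, the work surface at z = 0. Lengths are in mm, angles in rad, forces in N, time in s.
With the tool pointing down it reaches from about 275 to 750 mm from the base axis. Payload 10.2 kg.
Tool frame: the origin (TCP) lies midway between the tips of the shut fingers; the grasp point (between the pads) lies grip_depth behind it (grip_depth is the distance from the TCP to the grasp point, in mm); z points along the fingers, y is the line along which they close (so a half turn about z gives the same grasp; the last joint's range is limited). The gripper opens to 85 mm and grips with 20 to 120 N. Pads are 22 mm wide; open, the fingers measure 114 mm over their backs; the gripper's body (76 mm by 85 mm) begins 54 mm behind the grasp point. The pads swing forward as they close: fully open they stand 13 mm farther back than shut.
Start: joints at [1.039, 0.313, 1.498, -0, 1.331, -0.223], TCP at [159.568, 500.169, 231.294] pointing down, gripper open.
Joint ranges: [-2.94, 2.94], [-0.97, 2.17], [0.19, 2.56], [-1.23, 4.37], [0.02, 3.11], [-2.88, 2.88]. Speed limits (rad/s): [2.39, 2.39, 3.01, 3.14, 3.14, 3.14].

INTERFACE

Orientations are given as a unit quaternion [w, x, y, z].
In Python, from rig import * gives the robot as it stands.
- The arm moves only by the tool servo_tool, never from a script. Its argument "commands" is a list of rows, each a list of 3 entries, a list of its own where there are three numbers: the gripper command: -1 is fully open, 1 is shut, values between are in proportion, then the shift along the tool's x, y, z in m, then the turn, a rotation vector about the tool's x, y, z in units of 6 degrees (1.0 is 6 degrees). In form: [[grip, [dx, dy, dz], [ax, ay, az]], ...]. A call has 1 to 10 rows; each row shifts and turns the commanded pose from where the row before left it, along the tool's axes as they then stand; what a row does not reach is not made up. A row lasts 1/12 s, in which the tool goes at most 41.7 mm and 7.16 degrees, less where a joint would pass 70% of its speed; a pose out of reach is approached as far as the arm can. A call is refused whole if a number of a shift passes 0.0417 or a number of a turn 1, either way. A call with a gripper value outside its range is refused whole. The fingers move at their own pace and stop on an object; "squeeze" is the grip in N (left out, the last holds). Time passes only in rows, so rows that do not move let the fingers close. It gives the time, the measured TCP pose, the force, the opening and the grip force at its end, in the units of the state.
- sense(): the state, without advancing time (a new reading comes with each control period).
- capture(name): name is "scene" or "side" or "wrist"; returns a dict with "pixels" (384x512x3 uint8, red, green, blue), "z_map" (384x512 float32, mm along the optical axis (not along the pixel's ray), 0 where there is no reading), "fx", "fy", "cx", "cy" (pixels), "rvec" (rotation vector, rad) and "tvec" (3), from world to camera coordinates, as OpenCV has them; the wrist camera has in their place "T_tool_cam" (4x4, takes a point from camera to tool coordinates, whose origin is the TCP and whose axes are the flange's). Camera axes: x right, y down, z forward; pixel columns grow to the right and rows downward; lengths in mm; the calibration is good to about 2 mm. A picture is of the moment at which its call begins: read the wrist's pose just before it.
- finish_job(): hands the job in; it is judged then, once.
The state is a dict: "time_s": time; "joints": joint angles; "dq": joint speeds; "tau": joint torques, N m; "eef_pos": TCP position; "ee_rot": TCP orientation; "force": force on the tool from outside, world axes, zero at the start; "wrist_torque": the same for the moment, N m; "grip_width": opening from 0.0 (shut) to 1.0 (fully open); "grip_force": force on a finger pad.
Only numpy, scipy, OpenCV 4.12 (cv2) and the standard library are available. Lean on these libraries where they do the work, as an engineer would, in place of code of your own. Each camera call takes 0.05 s, during which the arm holds its last target. There are 200 camera calls.

TASK

Take the orange-handled driver out of its wooden stand, put its blade in the slot of the brass stud on the green-lidded service box, press the stud down until it meets its ledge, turn it clockwise under a steady light push until it drops into its catch, and push it fully home, level with its dark collar. Do it with the driver and never with the fingers on the stud; a push of 6 to 8 N is right and 30 N on the stud would crack the catch. Then stand the driver back in its stand, fully down and upright, and leave everything else where it is.

Things in the scene. Friction and masses are not known exactly. Their poses are not given: they have to be found in the camera images.
- box: grey steel service box, green lid, fixed, 116 x 156 mm, lid top 70 mm above the shelf; origin under its centre, z up. The stud's vertical axis is at (0, +30) mm in its frame, inside a dark steel collar (inside radius 20 mm, outside 26 mm) whose rim is 10 mm above the lid. A white dot marks the +x side of the collar and a red dot the -y side.
- stud_slot (a point): centre of the slot's floor in the round brass stud head (36 mm across, 10 mm thick). The slot runs along this point's x axis: 6 mm wide, 6 mm deep, open upward, its closed ends 28 mm apart; the head's top is 6 mm above this point. At the start the head stands proud, this point 92 mm above the shelf, the slot along the box's x axis or up to 0.25 rad clockwise of it.
- stud_press (a joint): how far the stud is pressed down, m: 0 at the start, 0.018 fully home (head level with the collar rim, slot floor 74 mm above the shelf). A rubber grommet holds it where it is left: about 3 N moves it down, 10 N up. A pin under the head meets a hard ledge at 0.004 to 0.012 (unseen, differs each time); past the ledge's end a push drops it to 0.018, its end stop, where it is caught.
- stud (a joint): stud angle, rad, growing clockwise seen from above; 0 = slot along the box's x axis, 0 to 0.25 at the start; about 0.03 N m turns it. Until the stud is pressed onto the ledge, a wall blocks turning beyond about 0.4. On the ledge it turns freely; it can drop from an angle of about 0.8 to 1.5 (unseen, differs each time), and a hard wall stops it about 0.15 rad further on.
- stand: dark wooden block fixed to the shelf, 64 x 64 x 40 mm, with a round blind hole in the middle of its top, 29 mm across and 30 mm deep; origin under its centre
- stand_hole0 (a point): centre of the mouth of the stand's hole, 40 mm above the shelf
- driver_grip (a point): centre of the driver's orange paddle handle, half-way up it. The driver stands upright in the stand at the start. z is up along the tool, x along the paddle's and blade's width. Paddle 36 (x) x 16 (y) x 48 (z) mm; under it a dark round flange, 38 mm across, 24 to 30 mm below this point (it rests on the stand); under that a steel blade 20 mm wide (x), 3 mm thick (y), ending 54 mm below this point. About 0.12 kg.
- driver_tip (a point): centre of the driver's blade end, 54 mm below driver_grip along the tool; same axes. It lies 24 mm below the top of the stand when the driver stands in it.
- key_blank: half-cut brass key blank lying flat, 70 mm long, 4 mm thick; origin under the centre of its round bow (not part of the job)
- file: steel file with wooden handle lying flat, about 260 mm long, 20 mm high; origin under it near its middle (not part of the job)
- tag: wooden key-rack tag lying flat, 70 x 35 x 6 mm; origin under its centre (not part of the job)
- pencil_cup: round tin pencil cup with three pencils, 72 mm across, 95 mm high (pencils to 165 mm); origin under its centre (not part of the job)
- padlock: brass padlock standing with its shackle up, 28 x 46 x 64 mm; origin under its centre (not part of the job)
- driver: the driver as a whole; origin at the centre of its blade end, as driver_tip
Mind the look-alikes: they are no part of the job. What is meant by the box is not pink, and is the larger of those in its own colour.

How it is judged (in metres and radians):
On the way, in this order (a step that is already met when the one before it is completed fails the run):
1. the driver's blade stands in the stud's slot (horizontal distance between driver_tip and stud_slot below 0.007 m and z of driver_tip in the frame of stud_slot below 0.003 m and angle between driver_tip's own z axis and vertical below 0.2 rad), for 0.1 s.
2. the stud has dropped into its catch, fully home, with the blade in its slot (value of joint stud_press above 0.0162 m and horizontal distance between driver_tip and stud_slot below 0.008 m), for 0.1 s.
At the end, for the whole second after the job is handed in: The stud is home in its catch (within 1.8 mm of its end stop); the driver stands at rest in the stand's hole, within 2.5 mm of fully down, upright within 0.1 rad (value of joint stud_press above 0.0162 m and horizontal distance between driver_tip and stand_hole0 below 0.007 m and z of driver_tip in the frame of stand_hole0 below -0.0215 m and angle between driver_grip's own z axis and vertical below 0.1 rad and linear speed of driver below 0.02 m/s); the robot touches nothing.
It fails at once if the driver bears on the box or its stud with more than 30 N (contact force between driver and box above 30 N).
It fails at once if the fingers touch the box or its stud (contact force between the fingers and box above 0.5 N).
It fails at once if the key blank, file, tag, pencil cup or padlock is moved more than 15 mm (distance of any of key_blank, file, tag, pencil_cup, padlock from where it was at the start of the episode above 0.015 m).
It also fails if it takes over 72 s, if anything falls off the work surface, if the arm or the gripper's body presses on something with over 40 N, if the wrist force passes 120 N, or if a joint passes its speed limit or range.

## Working session

There is one attempt and no reset: what is moved stays moved. The work goes in short steps, Python scripts to look and compute and a tool call to move; the robot and the scene stay as the last step left them, time stands still between calls to the robot, and variables do not carry over. Pictures are saved under pics/ and viewed, at most 10 in all, crops included, and the job is handed in when it is done.

Besides the shell and the picture viewer there is one more tool, called after "Call:" in YAML: its name, and indented under it one key for each argument. servo_tool: Moves the arm, as the interface text tells. Its arguments: {"type":"object","properties":{"commands":{"type":"array"},"squeeze":{"type":"number"}},"required":["commands"]}

```bash
ls; mkdir -p pics; cat > h.py <<'E'
from rig import *
import numpy as np, cv2, pickle
from scipy.spatial.transform import Rotation as R
def snap(n):
    s=sense(); c=capture(n)
    if 'T_tool_cam' in c:
        q=s['ee_rot']; T=np.eye(4); T[:3,:3]=R.from_quat([q[1],q[2],q[3],q[0]]).as_matrix(); T[:3,3]=s['eef_pos']
        M=T@np.array(c['T_tool_cam'])
    else:
        M=np.eye(4); r=cv2.Rodrigues(np.array(c['rvec'],float))[0]; M[:3,:3]=r.T; M[:3,3]=-r.T@np.array(c['tvec'],float).ravel()
    c['M']=M; return c
def cloud(c):
    v,u=np.mgrid[:384,:512]; z=c['z_map']
    p=np.stack([(u-c['cx'])/c['fx']*z,(v-c['cy'])/c['fy']*z,z],-1)
    return p@c['M'][:3,:3].T+c['M'][:3,3]
def ray(c,u,v,h):
    d=c['M'][:3,:3]@np.array([(u-c['cx'])/c['fx'],(v-c['cy'])/c['fy'],1]); o=c['M'][:3,3]
    return o+d*(h-o[2])/d[2]
def save(c,n,crop=None,k=1):
    im=c['pixels'][:,:,::-1]
    if crop: x0,y0,x1,y1=crop; im=im[y0:y1,x0:x1]
    cv2.imwrite('pics/'+n,cv2.resize(im,None,fx=k,fy=k,interpolation=cv2.INTER_CUBIC))
E
python3 - <<'E'
from h import *
a=snap('scene');b=snap('side')
pickle.dump((a,b),open('a.pkl','wb'))
save(a,'scene.png',None,1.5);save(b,'side.png',None,1.5)
print(sense())
for c in(a,b): print(c['M'].round(2),c['fx'])
E
```

```text
pics
{'time_s': 0.1, 'joints': array([ 1.03859822e+00,  3.13402168e-01,  1.49830655e+00, -7.37645107e-06,
        1.33097367e+00, -2.23373592e-01]), 'dq': array([-0.00051643, -0.00330556, -0.00060821,  0.00161735, -0.00014719,
       -0.00016393]), 'tau': array([ 2.09615377e-03, -4.12905800e+01, -2.60141248e+01, -2.21972005e-04,
        3.09051793e-03, -1.00413118e-05]), 'eef_pos': array([159.46259556, 499.98377626, 230.80867753]), 'ee_rot': array([-1.97652155e-04,  1.53798484e-01,  9.88102085e-01, -5.07766985e-04]), 'force': array([-0.59967287, -0.06472315, -0.17516279]), 'wrist_torque': array([ 0.0132843,  0.0295273, -0.0659108]), 'grip_force': 0.0, 'grip_width': 1.0002915534420358}
[[-4.80000e-01  7.00000e-01 -5.30000e-01  1.16290e+03]
 [ 8.80000e-01  3.70000e-01 -3.00000e-01  3.55550e+02]
 [-2.00000e-02 -6.10000e-01 -7.90000e-01  1.07527e+03]
 [ 0.00000e+00  0.00000e+00  0.00000e+00  1.00000e+00]] 442.2633827992228
[[-9.9000e-01 -5.0000e-02  9.0000e-02  3.6634e+02]
 [-1.1000e-01  6.2000e-01 -7.7000e-01  9.3572e+02]
 [-2.0000e-02 -7.8000e-01 -6.3000e-01  8.4160e+02]
 [ 0.0000e+00  0.0000e+00  0.0000e+00  1.0000e+00]] 442.0656986401712
```

View pics/scene.png

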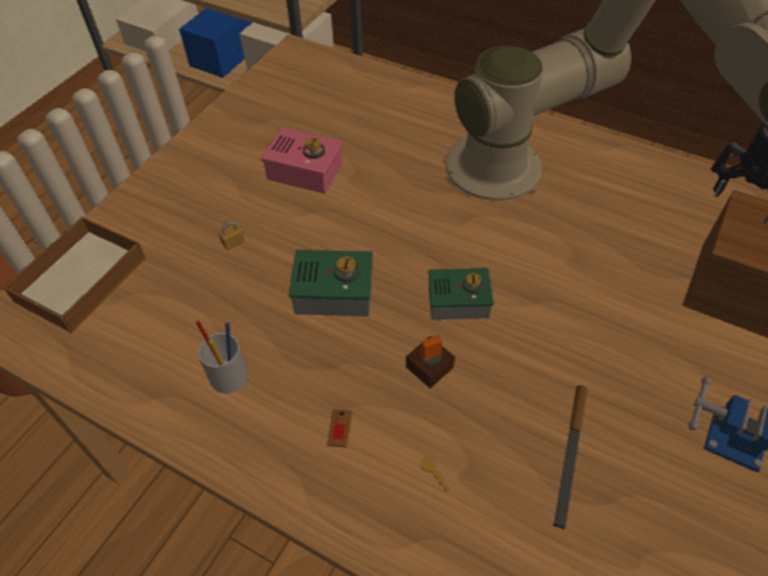

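View pics/side.png

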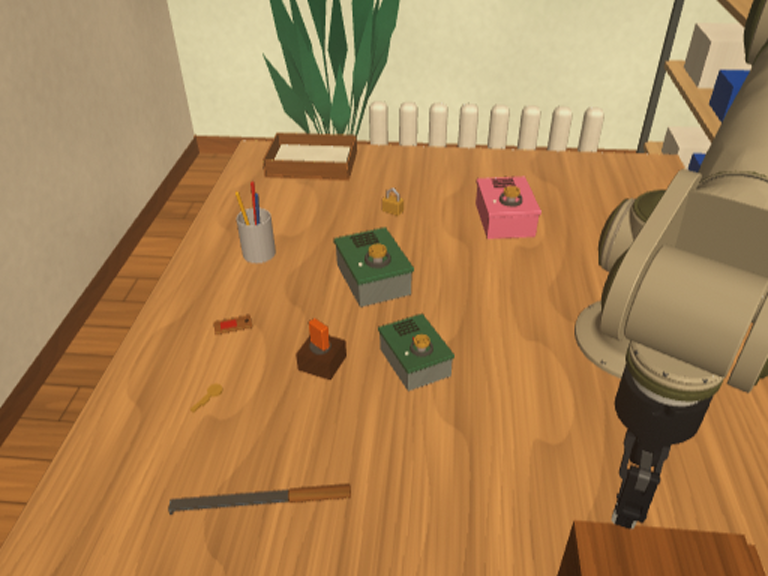

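Candidates for the box in the scene view (shown ×1.5): green at (332,282), green at (460,293), and pink at (303,160). The larger green one at (332,282) fits, because pink is excluded and the other green box is smaller. I'll measure all three and check with a crop.

```bash
python3 - <<'E'
from h import *
a,b=pickle.load(open('a.pkl','rb'))
for nm,c in(('scene',a),('side',b)):
    P=cloud(c); hsv=cv2.cvtColor(c['pixels'],cv2.COLOR_RGB2HSV)
    H,S,V=[hsv[...,i].astype(int) for i in range(3)]
    g=((H>55)&(H<95)&(S>80)&(P[...,2]>50)&(P[...,2]<75)&(abs(P[...,0])<900)).astype(np.uint8)
    n,l,st,_=cv2.connectedComponentsWithStats(cv2.morphologyEx(g,cv2.MORPH_CLOSE,np.ones((5,5))))
    for i in range(1,n):
        if st[i,4]<150: continue
        cs,_=cv2.findContours((l==i).astype(np.uint8),0,2)
        q=np.array([ray(c,u,v,70)[:2] for u,v in cs[0][:,0]],np.float32)
        print(nm,'lid',st[i],cv2.minAreaRect(q),np.median(P[l==i][:,2]))
    o=(H>3)&(H<14)&(S>190)&(V>140)&(P[...,2]>35)&(P[...,2]<140)
    n,l,st,_=cv2.connectedComponentsWithStats(o.astype(np.uint8))
    for i in range(1,n):
        if st[i,4]>60:
            p=P[l==i]; print(nm,'orange',st[i],p.mean(0),p.min(0),p.max(0), cv2.minAreaRect(p[p[:,2]>p[:,2].max()-6][:,:2].astype(np.float32)))
    w=(V<90)&(P[...,2]>36)&(P[...,2]<43)&(abs(P[...,0])<900)
    n,l,st,_=cv2.connectedComponentsWithStats(w.astype(np.uint8))
    for i in range(1,n):
        if st[i,4]>60: print(nm,'dark40',st[i],cv2.minAreaRect(P[l==i][:,:2].astype(np.float32)))
i1=cv2.resize(a['pixels'][155:265,180:345],None,fx=4,fy=4,interpolation=2)
cv2.imwrite('pics/crop1.png',i1[:,:,::-1])
E
```

```text
scene lid [ 193  167   55   33 1399] ((505.77166748046875, -134.21253967285156), (116.97093963623047, 150.9825439453125), 26.081832885742188) 71.05637205220592
scene lid [286 179  42  26 784] ((417.4074401855469, 99.89076232910156), (86.97723388671875, 113.38703155517578), 30.414653778076172) 54.83294672037266
scene dark40 [  6 149  50  44 107] ((717.6517333984375, -695.0986938476562), (10.278800010681152, 198.78358459472656), 89.37388610839844)
scene dark40 [471 198  41  18  85] ((198.2510223388672, 578.6422119140625), (10.468457221984863, 112.19927215576172), 1.7338796854019165)
scene dark40 [271 229  32  24 228] ((566.4486083984375, 111.65393829345703), (65.2454833984375, 65.20499420166016), 72.41319274902344)
side orange [206 212  13  21 204] [565.62797782 119.51159279  80.33929284] [549.58573624  99.70085082  51.71089135] [584.58790605 131.58575207  99.59088898] ((566.5162353515625, 114.54927062988281), (15.994324684143066, 37.60597229003906), 46.54173278808594)
side dark40 [198 227  31  18 138] ((565.6461181640625, 117.74990844726562), (59.8865852355957, 62.52755355834961), 70.4721450805664)
```

View pics/crop1.png

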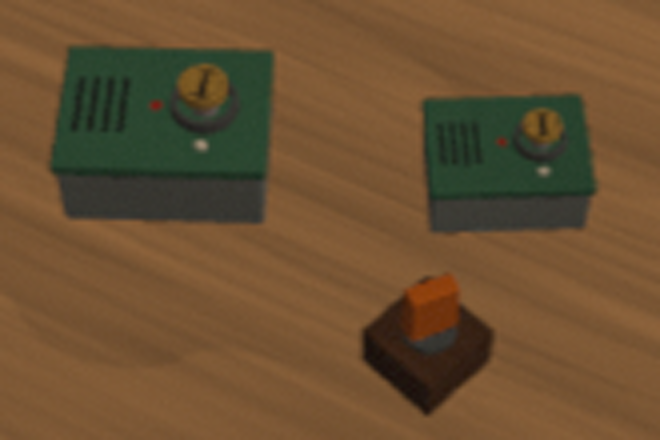

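The crop confirms it: the left green box (crop (160,130)) has a lid of about 117 x 151 mm at height 71, so it's the one. The right box is the small look-alike, and the driver is at crop (430,305).

```bash
python3 - <<'E'
import rig
print([(k,getattr(rig,k)) for k in dir(rig) if not k.startswith('_') and not callable(getattr(rig,k))][:20])
from h import *
c=snap('wrist'); print(c['T_tool_cam'],c['fx'],c['cx'],c['cy'])
E
```

```text
[('grip_depth', 18.700000000000003)]
[[-1.38288978e-04 -9.52111854e-01 -3.05749896e-01  7.76440139e+01]
 [ 9.99999925e-01 -2.12706932e-05 -3.86057004e-04  4.43073082e-01]
 [ 3.61065938e-04 -3.05749926e-01  9.52111786e-01 -1.42832506e+02]
 [ 0.00000000e+00  0.00000000e+00  0.00000000e+00  1.00000000e+00]] 273.6529342025475 253.40560961538097 189.15241242872753
```

Call:
servo_tool:
  commands:
    - [-1,[-0.035,-0.017,0],[0,0,0.35]]
    - [-1,[-0.035,-0.017,0],[0,0,0]]
    - [-1,[-0.035,-0.017,0],[0,0,0]]
    - [-1,[-0.035,-0.017,0],[0,0,0]]
    - [-1,[-0.035,-0.017,0],[0,0,0]]
    - [-1,[-0.035,-0.017,0],[0,0,0]]
    - [-1,[-0.035,-0.017,0],[0,0,0]]
    - [-1,[-0.035,-0.017,0],[0,0,0]]
    - [-1,[-0.035,-0.017,0],[0,0,0]]
    - [-1,[-0.035,-0.017,0],[0,0,0]]

```text
time_s: 0.98
eef_pos: [433.3, 221.0, 231.2]
ee_rot: [-0.0, 0.172, 0.985, -0.0]
force: [0.2, 0.1, -0.1]
grip_width: 1.002
grip_force: 0.0
```

Call:
servo_tool:
  commands:
    - [-1,[-0.04,-0.014,0],[0,0,0]]
    - [-1,[-0.04,-0.014,0],[0,0,0]]
    - [-1,[-0.04,-0.014,0],[0,0,0]]
    - [-1,[-0.04,-0.014,0],[0,0,0]]
    - [-1,[0,0,0.01],[0,0,1]]
    - [-1,[0,0,0.01],[0,0,1]]
    - [-1,[0,0,0.01],[0,0,1]]
    - [-1,[0,0,0],[0,0,0.95]]
    - [-1,[0,0,0],[0,0,0]]

```text
time_s: 1.73
eef_pos: [561.4, 117.5, 200.5]
ee_rot: [-0.001, 0.372, 0.928, -0.0]
force: [0.3, -0.1, 1.1]
grip_width: 0.998
grip_force: 0.0
```

```bash
python3 - <<'E'
from h import *
c=snap('wrist'); pickle.dump(c,open('w1.pkl','wb')); save(c,'w1.png',None,1.5)
P=cloud(c); hsv=cv2.cvtColor(c['pixels'],cv2.COLOR_RGB2HSV)
H,S,V=[hsv[...,i].astype(int) for i in range(3)]
o=(H>3)&(H<14)&(S>180)&(P[...,2]>48)&(P[...,2]<110)
p=P[o]; t=p[p[:,2]>90]; print(len(p),len(t),p.min(0),p.max(0),np.median(t[:,2]),cv2.minAreaRect(t[:,:2].astype(np.float32)))
n,l,st,_=cv2.connectedComponentsWithStats((o&(P[...,2]>90)).astype(np.uint8)); i=1+st[1:,4].argmax()
cs,_=cv2.findContours((l==i).astype(np.uint8),0,2)
print(cv2.minAreaRect(np.array([ray(c,u,v,94)[:2] for u,v in cs[0][:,0]],np.float32)),st[i])
w=(P[...,2]>37)&(P[...,2]<42); w=w&(abs(P[...,0]-566)<60)&(abs(P[...,1]-114)<60)
print(cv2.minAreaRect(P[w][:,:2].astype(np.float32)))
E
```

```text
721 566 [402.95837866  88.78186259  49.63084083] [584.45142907 128.63512587  96.06992601] 94.13975169752696 ((567.5875244140625, 112.78965759277344), (15.918745994567871, 35.328372955322266), 51.347469329833984)
((567.1881713867188, 113.24812316894531), (15.756546974182129, 35.83380126953125), 51.207523345947266) [245 176  19  36 566]
((567.1690673828125, 111.61981201171875), (64.22168731689453, 64.43872833251953), 72.47959899902344)
```

View pics/w1.png

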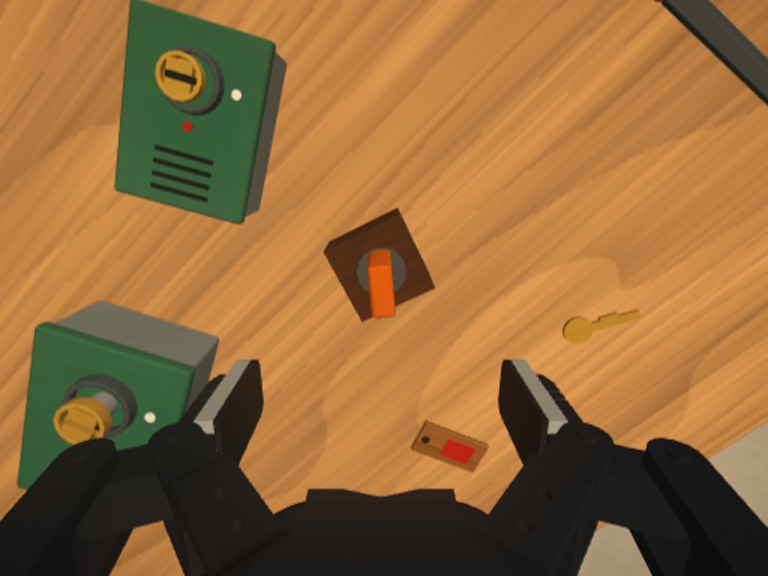

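The view shows the driver at (381,285) in its stand and the target box at lower left, with its stud at (85,420) and white dot at (150,417). Next I'll align and descend to grip.

Call:
servo_tool:
  commands:
    - [-1,[0,0,0],[0,0,-0.83]]
    - [-1,[-0.0075,0,0.03],[0,0,0]]
    - [-1,[0,0,0.03],[0,0,0]]
    - [-1,[0,0,0.03],[0,0,0]]
    - [-1,[0,0,0.03],[0,0,0]]
    - [-1,[0,0,0.023],[0,0,0]]
    - [-1,[0,0,0],[0,0,0]]
    - [-1,[0,0,0],[0,0,0]]
  squeeze: 60

```text
time_s: 2.45
eef_pos: [567.5, 113.0, 58.4]
ee_rot: [-0.0, 0.329, 0.944, -0.0]
force: [1.1, 0.5, 0.7]
grip_width: 0.998
grip_force: 0.0
```

```bash
python3 - <<'E'
from h import *
c=snap('wrist'); P=cloud(c); hsv=cv2.cvtColor(c['pixels'],cv2.COLOR_RGB2HSV)
H,S,V=[hsv[...,i].astype(int) for i in range(3)]
o=((H>3)&(H<14)&(S>180)&(abs(P[...,2]-94)<5)).astype(np.uint8)
n,l,st,_=cv2.connectedComponentsWithStats(o); i=1+st[1:,4].argmax()
cs,_=cv2.findContours((l==i).astype(np.uint8),0,2)
q=np.array([ray(c,u,v,94)[:2] for u,v in cs[0][:,0]],np.float32)
s=sense();print(cv2.minAreaRect(q),s['eef_pos'],s['ee_rot'])
E
```

```text
((566.0878295898438, 114.01040649414062), (15.561864852905273, 37.47893524169922), 51.15082931518555) [568.35502297 113.01289915  59.74242897] [8.77426248e-04 3.28962150e-01 9.44342656e-01 2.86165120e-04]
```

Call:
servo_tool:
  commands:
    - [1,[0,0,0],[0,0,0]]
    - [1,[0,0,0],[0,0,0]]
    - [1,[0,0,0],[0,0,0]]
    - [1,[0,0,0],[0,0,0]]
    - [1,[0,0,0],[0,0,0]]
    - [1,[0,0,0],[0,0,0]]
    - [1,[0,0,0],[0,0,0]]
    - [1,[0,0,0],[0,0,0]]
    - [1,[0,0,0],[0,0,0]]
  squeeze: 80

```text
time_s: 3.25
eef_pos: [567.9, 113.0, 58.8]
ee_rot: [0.0, 0.33, 0.944, 0.0]
force: [-0.5, 0.4, 6.2]
grip_width: 0.175
grip_force: 78.3
```

Call:
servo_tool:
  commands:
    - [1,[0,0,-0.03],[0,0,0]]
    - [1,[0,0,-0.035],[0,0,0]]
    - [1,[0,0,-0.035],[0,0,0]]
    - [1,[0,0,-0.03],[0,0,0]]
    - [1,[-0.021,-0.034,0],[0,0,0]]
    - [1,[-0.021,-0.034,0],[0,0,0]]
    - [1,[-0.021,-0.034,0],[0,0,0]]
    - [1,[-0.021,-0.034,0],[0,0,0]]
    - [1,[-0.021,-0.034,0],[0,0,0]]
    - [1,[0,0,0],[0,0,0]]

```text
time_s: 4.08
eef_pos: [542.8, -91.4, 187.6]
ee_rot: [-0.0, 0.333, 0.943, -0.001]
force: [-0.1, 0.3, -0.8]
grip_width: 0.178
grip_force: 78.5
```

Call:
servo_tool:
  commands:
    - [1,[0,0,0],[0,0,-0.96]]
    - [1,[0,0,0],[0,0,-0.96]]
    - [1,[0,0,0],[0,0,-0.96]]
    - [1,[0,0,0],[0,0,-0.96]]
    - [1,[0,0,0],[0,0,-0.96]]
    - [1,[0,0,0],[0,0,-0.96]]
    - [1,[0,0,0],[0,0,-0.96]]
    - [1,[0,0,0],[0,0,-0.96]]
    - [1,[0,0,0],[0,0,-0.96]]
    - [1,[0,0,0],[0,0,-0.96]]

```text
time_s: 4.92
eef_pos: [543.6, -85.3, 187.7]
ee_rot: [-0.001, -0.168, 0.986, 0.0]
force: [-1.1, 0.5, -1.3]
grip_width: 0.176
grip_force: 78.4
```

Call:
servo_tool:
  commands:
    - [1,[0,0,0],[0,0,0]]
    - [1,[0,0,0],[0,0,0]]
    - [1,[0,0,0],[0,0,0]]

```text
time_s: 5.17
eef_pos: [543.8, -85.4, 188.0]
ee_rot: [-0.0, -0.164, 0.986, 0.0]
force: [0.2, 0.9, -2.0]
grip_width: 0.18
grip_force: 78.4
```

```bash
python3 - <<'E'
from h import *
c=snap('wrist'); pickle.dump(c,open('w2.pkl','wb')); save(c,'w2.png',None,1.5)
s=sense();print(s['eef_pos'],s['ee_rot'],s['joints'])
E
```

```text
[543.78061485 -85.37900565 188.07302857] [-1.99962634e-04 -1.64639845e-01  9.86353723e-01  1.21393681e-04] [-3.68630141e-01  4.04624846e-01  1.48432456e+00  5.70665186e-06
  1.25311107e+00 -2.27021399e+00]
```

View pics/w2.png

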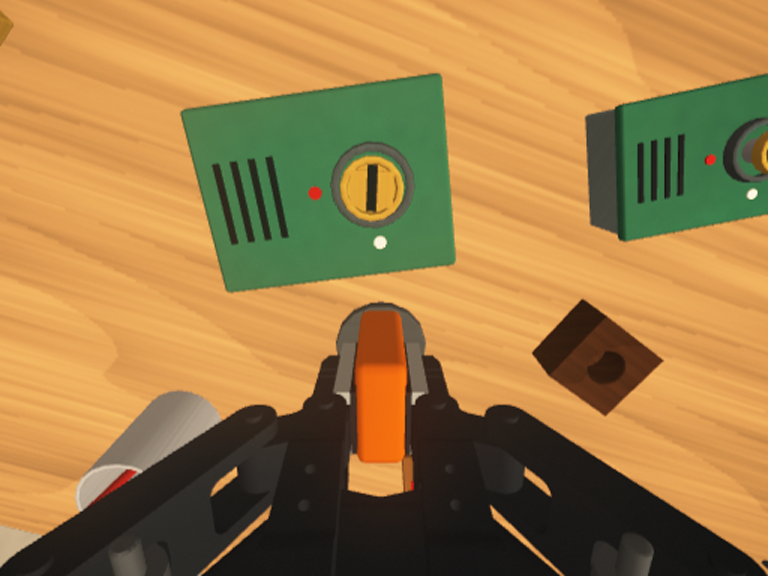

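The picture shows the target stud at (372,188) with its slot nearly along image vertical, the red dot at (315,193), the white dot at (380,242), and the driver held at (380,385).

```bash
cat > m.py <<'E'
from h import *
def stud(c,htop,uv,r=28):
    hsv=cv2.cvtColor(c['pixels'],cv2.COLOR_RGB2HSV); H,S,V=[hsv[...,i].astype(int) for i in range(3)]
    m=((H>12)&(H<32)&(S>120)&(V>90)).astype(np.uint8)
    k=np.zeros_like(m); cv2.circle(k,uv,r,1,-1); m&=k
    cs,_=cv2.findContours(m,0,2); hull=cv2.convexHull(np.vstack(cs))
    q=np.array([ray(c,u,v,htop)[:2] for u,v in hull[:,0]],np.float32)
    e=cv2.fitEllipse(q)
    ins=np.zeros_like(m); cv2.fillPoly(ins,[hull],1); ins=cv2.erode(ins,np.ones((3,3)))
    d=(ins&(V<70)).astype(np.uint8); n,l,st,_=cv2.connectedComponentsWithStats(d); i=1+st[1:,4].argmax()
    cs,_=cv2.findContours((l==i).astype(np.uint8),0,2)
    s=np.array([ray(c,u,v,htop)[:2] for u,v in cs[0][:,0]],np.float32)
    v,u=np.nonzero(l==i); sp=np.array([ray(c,a,b,htop)[:2] for a,b in zip(u,v)])
    w,vec=np.linalg.eigh(np.cov(sp.T)); ang=np.degrees(np.arctan2(vec[1,1],vec[0,1]))
    return e,cv2.minAreaRect(s),sp.mean(0),(ang+90)%180-90
E
python3 - <<'E'
from m import *
c=pickle.load(open('w2.pkl','rb'))
print(stud(c,98,(248,125)))
hsv=cv2.cvtColor(c['pixels'],cv2.COLOR_RGB2HSV); H,S,V=[hsv[...,i].astype(int) for i in range(3)]
P=cloud(c)
for nm,m,h in (('white',(S<60)&(V>180),70),('red',((H<5)|(H>175))&(S>180)&(V>120),70)):
    n,l,st,ce=cv2.connectedComponentsWithStats(m.astype(np.uint8))
    for i in range(1,n):
        if 20<st[i,4]<200: print(nm,ce[i],ray(c,*ce[i],h)[:2])
g=((H>55)&(H<95)&(S>80)&(abs(P[...,2]-70)<6)).astype(np.uint8); n,l,st,_=cv2.connectedComponentsWithStats(cv2.morphologyEx(g,cv2.MORPH_CLOSE,np.ones((5,5))));i=1+st[1:,4].argmax()
cs,_=cv2.findContours((l==i).astype(np.uint8),0,2); print('lid',cv2.minAreaRect(np.array([ray(c,u,v,70)[:2] for u,v in cs[0][:,0]],np.float32)))
o=((H>3)&(H<14)&(S>180)&(P[...,2]>214)).astype(np.uint8)
p=P[o>0]; print('paddle top',len(p),np.median(p[:,2]),cv2.minAreaRect(p[:,:2].astype(np.float32)))
E
```

```text
(((490.2342834472656, -109.1358871459961), (35.449100494384766, 35.53120422363281), 150.95298767089844), ((489.50946044921875, -109.21257781982422), (23.56151580810547, 4.196694374084473), 18.377330780029297), array([ 489.20357272, -109.38888709]), np.float64(17.550580854176218))
white [501.33333333 128.96969697] [418.53007819 116.69346672]
white [253.08928571 161.28571429] [522.84991244 -92.94947279]
white [230.43478261 264.        ] [639.32588901 -79.35487607]
white [141.8        279.14545455] [ 690.08853108 -167.32287164]
red [473.21212121 106.12121212] [409.33432226  80.45139986]
red [209.52941176 128.43137255] [ 506.50557372 -141.57229181]
red [ 78.39344262 321.41803279] [ 772.39814167 -226.23660002]
lid ((502.96746826171875, -135.59951782226562), (113.12108612060547, 152.79592895507812), 26.323543548583984)
paddle top 2418 223.203282361596 ((515.7345581054688, -95.55555725097656), (95.1717300415039, 16.492900848388672), 20.61766815185547)
```

```bash
python3 - <<'E'
from m import *
c=pickle.load(open('w2.pkl','rb'))
hsv=cv2.cvtColor(c['pixels'],cv2.COLOR_RGB2HSV); H,S,V=[hsv[...,i].astype(int) for i in range(3)]
P=cloud(c)
o=(H>3)&(H<14)&(S>180)
print(np.unique(P[o][:,2].round(0),return_counts=True))
m=(o&(abs(P[...,2]-223)<2.5)).astype(np.uint8)
m=cv2.morphologyEx(m,cv2.MORPH_OPEN,np.ones((3,3)))
n,l,st,_=cv2.connectedComponentsWithStats(m);i=1+st[1:,4].argmax();print(st[i])
cs,_=cv2.findContours((l==i).astype(np.uint8),0,2); r=cv2.minAreaRect(np.array([ray(c,u,v,223)[:2] for u,v in cs[0][:,0]],np.float32));print(r)
d=np.array(r[0])-[543.8,-85.4]; a=np.radians(108.95); y=np.array([np.cos(a),np.sin(a)]);x=np.array([-y[1],y[0]]);print('tool offs',d@x,d@y)
s=np.array([490.0,-109.1])-[543.8,-85.4]; a-=np.radians(1);y=np.array([np.cos(a),np.sin(a)]);x=np.array([-y[1],y[0]]);print('stud',s@x,s@y)
E
```

```text
(array([  0.,   1.,   2.,   3.,   4.,   5.,   6.,   7.,   8.,   9.,  10.,
        11.,  12.,  13.,  14.,  15.,  16.,  18.,  19.,  20.,  21.,  22.,
        23.,  24.,  25.,  26.,  27.,  28.,  29.,  30.,  31.,  32.,  33.,
        34.,  35.,  36.,  37.,  38.,  39.,  40.,  41.,  42.,  53.,  54.,
        55.,  56.,  69.,  70.,  71.,  72.,  73.,  94.,  96.,  99., 100.,
       101., 102., 103., 175., 176., 178., 179., 180., 181., 182., 183.,
       184., 185., 186., 187., 188., 189., 190., 191., 192., 193., 194.,
       195., 196., 197., 198., 199., 200., 201., 202., 203., 204., 205.,
       206., 207., 208., 209., 210., 211., 212., 213., 214., 215., 216.,
       217., 218., 219., 220., 221., 222., 223., 224., 225., 331.]), array([   1,    3,    7,    4,    7,   16,   80,   45,    2,    6,   20,
         18,    1,    8,    4,    2,    8,    5,    5,    6,    5,    3,
          5,    9,    9,    7,    7,    4,    6,    8,    5,    6,    6,
          6,    7,   11,   13,   22,  249, 1037,  695,   45,    1,    4,
          2,    4,    2,    1,    5,    5,    1,    1,    1,    1,    2,
          1,    2,    1,    8,   10,    2,    7,   15,   21,   14,   15,
         15,   21,   15,   24,   19,   16,   24,   20,   21,   18,   18,
         21,   24,   17,   28,   23,   26,   27,   25,   19,   27,   32,
         19,   30,   29,   32,   32,   25,   33,   32,   35,   31,   37,
         30,   35,   36,   50,   78,  273,  988,  783,   35,   28]))
[ 237  241   34   68 2119]
((542.9496459960938, -85.63602447509766), (36.01689529418945, 15.103626251220703), 19.321239471435547)
tool offs 0.8809140708342316 0.05291393588363344
stud 58.485359326539964 -5.965965508239154
```

Call:
servo_tool:
  commands:
    - [1,[0,0,0],[0,0,0.15]]
    - [1,[0.03,-0.003,0],[0,0,0]]
    - [1,[0.0275,-0.003,0],[0,0,0]]
    - [1,[0,0,0.02],[0,0,0]]
    - [1,[0,0,0.02],[0,0,0]]
    - [1,[0,0,0],[0,0,0]]
    - [1,[0,0,0],[0,0,0]]

```text
time_s: 5.8
eef_pos: [490.9, -109.0, 148.2]
ee_rot: [-0.001, -0.157, 0.988, 0.0]
force: [0.5, 0.8, -0.5]
grip_width: 0.173
grip_force: 78.5
```

```bash
python3 - <<'E'
from h import *
s=sense();print(s['eef_pos'],s['ee_rot'],s['force'])
a=snap('scene');b=snap('side');w=snap('wrist')
f=lambda c,x0,y0,x1,y1:cv2.resize(c['pixels'][y0:y1,x0:x1],(390,390),interpolation=2)
cv2.imwrite('pics/c3.png',np.hstack([f(b,205,115,305,215),f(w,178,130,328,280)])[:,:,::-1])
E
```

```text
[ 490.94898589 -108.97448852  148.21047372] [-5.53624047e-04 -1.57488971e-01  9.87520509e-01  4.03036785e-04] [ 0.50945107  0.79288037 -0.54893754]
```

View pics/c3.png

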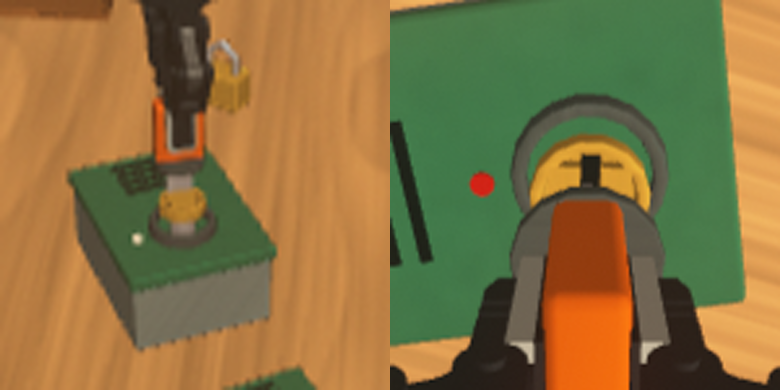

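The blade hangs just above the head. In the right panel the slot at (590,170) lines up with the paddle's midline at (588,230). I'll lower it gently.

Call:
servo_tool:
  commands:
    - [1,[0,0,0.003],[0,0,0]]
    - [1,[0,0,0.003],[0,0,0]]
    - [1,[0,0,0.002],[0,0,0]]
    - [1,[0,0,0.0015],[0,0,0]]
    - [1,[0,0,0.001],[0,0,0]]
    - [1,[0,0,0],[0,0,0]]
    - [1,[0,0,0],[0,0,0]]

```text
time_s: 6.53
eef_pos: [491.1, -109.1, 137.8]
ee_rot: [-0.0, -0.158, 0.987, 0.0]
force: [0.7, 0.2, -1.5]
grip_width: 0.178
grip_force: 78.5
```

```bash
python3 -c "
from h import *
s=sense();print(s['eef_pos'],s['force'],s['wrist_torque'])"
```

```text
[ 491.13406881 -109.10355723  137.79988091] [ 0.73124743  0.20538863 -1.49450914] [ 0.03229678 -0.05782928 -0.03770423]
```

No contact force with the tip nominally 3 mm below the head top, so the blade is in the slot. I'll keep going down in small steps.

Call:
servo_tool:
  commands:
    - [1,[0,0,0.001],[0,0,0]]
    - [1,[0,0,0.001],[0,0,0]]
    - [1,[0,0,0.001],[0,0,0]]
    - [1,[0,0,0.001],[0,0,0]]
    - [1,[0,0,0],[0,0,0]]
    - [1,[0,0,0],[0,0,0]]

```text
time_s: 7.03
eef_pos: [491.1, -109.1, 133.8]
ee_rot: [0.0, -0.158, 0.987, -0.0]
force: [0.4, -0.1, -0.6]
grip_width: 0.176
grip_force: 78.7
```

Call:
servo_tool:
  commands:
    - [1,[0,0,0.001],[0,0,0]]
    - [1,[0,0,0.001],[0,0,0]]
    - [1,[0,0,0],[0,0,0]]
    - [1,[0,0,0],[0,0,0]]

```text
time_s: 7.37
eef_pos: [491.1, -109.1, 131.7]
ee_rot: [0.0, -0.158, 0.987, -0.0]
force: [0.4, -1.0, -0.2]
grip_width: 0.174
grip_force: 78.8
```

Call:
servo_tool:
  commands:
    - [1,[0,0,0.001],[0,0,0]]
    - [1,[0,0,0.0005],[0,0,0]]
    - [1,[0,0,0],[0,0,0]]
    - [1,[0,0,0],[0,0,0]]

```text
time_s: 7.7
eef_pos: [491.1, -109.1, 130.2]
ee_rot: [0.0, -0.158, 0.987, -0.0]
force: [-0.4, -0.1, 0.8]
grip_width: 0.179
grip_force: 78.8
```

```bash
python3 - <<'E'
from h import *
F=[]
for n in ('side','scene','wrist'):
    c=snap(n); F.append(sense()['force'])
    if n=='side': b=c
    if n=='wrist': w=c
print(np.array(F).round(1),sense()['eef_pos'])
f=lambda c,x0,y0,x1,y1:cv2.resize(c['pixels'][y0:y1,x0:x1],(390,390),interpolation=2)
cv2.imwrite('pics/c4.png',np.hstack([f(b,220,130,280,190),f(w,178,130,328,280)])[:,:,::-1])
E
```

```text
[[-0.7 -0.2 -0.2]
 [-0.3 -0.4 -0.4]
 [ 0.6 -0.6 -0.1]] [ 491.12751801 -109.07852305  130.24792695]
```

View pics/c4.png

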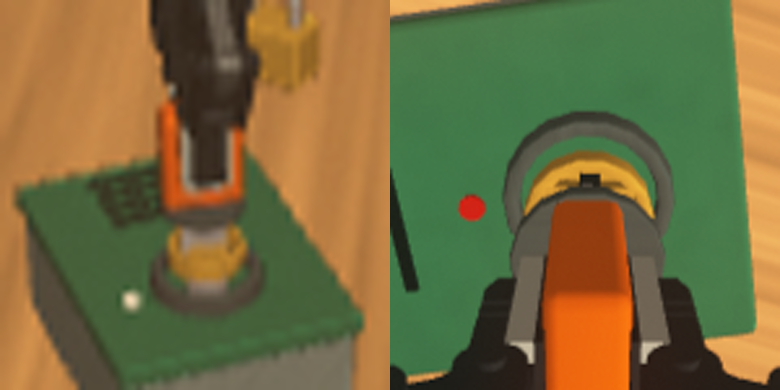

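Side panel: the blade at (205,240) is in the slot and the head is still proud of the collar. I'll keep pressing.

Call:
servo_tool:
  commands:
    - [1,[0,0,0.001],[0,0,0]]
    - [1,[0,0,0.0005],[0,0,0]]
    - [1,[0,0,0],[0,0,0]]
    - [1,[0,0,0],[0,0,0]]

```text
time_s: 8.18
eef_pos: [491.1, -109.1, 128.7]
ee_rot: [-0.0, -0.158, 0.987, -0.0]
force: [0.2, 0.4, 0.4]
grip_width: 0.177
grip_force: 78.8
```

Call:
servo_tool:
  commands:
    - [1,[0,0,0.0007],[0,0,0]]
    - [1,[0,0,0],[0,0,0]]
    - [1,[0,0,0],[0,0,0]]

```text
time_s: 8.43
eef_pos: [491.1, -109.1, 128.0]
ee_rot: [0.0, -0.158, 0.987, -0.0]
force: [-0.5, 0.0, 0.3]
grip_width: 0.179
grip_force: 78.8
```

Call:
servo_tool:
  commands:
    - [1,[0,0,0.0007],[0,0,0]]
    - [1,[0,0,0],[0,0,0]]
    - [1,[0,0,0],[0,0,0]]

```text
time_s: 8.68
eef_pos: [491.1, -109.1, 127.3]
ee_rot: [-0.0, -0.158, 0.987, -0.0]
force: [0.0, -0.5, -1.0]
grip_width: 0.177
grip_force: 78.8
```

```bash
cat > z.py <<'E'
from m import *
F=[]
for n in ('side','scene','wrist'):
    c=snap(n); F.append(sense()['force'][2])
    P=cloud(c); hsv=cv2.cvtColor(c['pixels'],cv2.COLOR_RGB2HSV); H,S,V=[hsv[...,i].astype(int) for i in range(3)]
    near=np.hypot(P[...,0]-490,P[...,1]+109)
    m=(H>14)&(H<32)&(S>120)&(V>80)&(near<17)&(P[...,2]>72)&(P[...,2]<105)
    p=P[m]; p=p[p[:,2]>np.percentile(p[:,2],50)-1] if len(p) else p
    lid=P[(H>55)&(H<95)&(S>80)&(abs(P[...,2]-70)<6)&(near<80)][:,2]
    o=P[(H>3)&(H<14)&(S>180)&(near<30)&(P[...,2]>130)][:,2]
    print(n,'head',len(p),np.percentile(P[m][:,2],[50,80,95]).round(1) if m.any() else '','lid',np.median(lid).round(1),'paddle top',np.percentile(o,[90,98]).round(1) if len(o) else '')
s=sense();print('Fz',np.mean(F),s['eef_pos'],s['wrist_torque'],s['tau'])
E
python3 z.py
```

```text
side head 30 [91.9 94.2 95.2] lid 71.8 paddle top [163.8 165.9]
scene head 28 [90.4 91.8 93. ] lid 71.2 paddle top [164.9 172. ]
wrist head 295 [90.6 91.2 91.8] lid 70.3 paddle top [163.3 163.8]
Fz -0.35189979869008603 [ 491.12214341 -109.08989855  127.34146039] [-0.00138638 -0.04029189  0.03389909] [ 3.27044853e-02 -4.06964564e+01 -2.24978954e+01  3.20982974e-03
  6.76702056e-02  2.09446544e-04]
```

The head has gone down to about 90.6 mm (started at 98), so the stud is moving with the blade. I'll continue to the ledge.

Call:
servo_tool:
  commands:
    - [1,[0,0,0.0007],[0,0,0]]
    - [1,[0,0,0],[0,0,0]]
    - [1,[0,0,0],[0,0,0]]

```text
time_s: 9.08
eef_pos: [491.1, -109.1, 126.7]
ee_rot: [0.0, -0.158, 0.987, -0.0]
force: [0.3, -0.5, 0.4]
grip_width: 0.173
grip_force: 78.8
```

Call:
servo_tool:
  commands:
    - [1,[0,0,0.0007],[0,0,0]]
    - [1,[0,0,0],[0,0,0]]
    - [1,[0,0,0],[0,0,0]]

```text
time_s: 9.33
eef_pos: [491.2, -109.1, 126.3]
ee_rot: [0.0, -0.158, 0.987, -0.0]
force: [-0.6, 0.9, 5.5]
grip_width: 0.174
grip_force: 79.7
```

Call:
servo_tool:
  commands:
    - [1,[0,0,0.0007],[0,0,0]]
    - [1,[0,0,0],[0,0,0]]
    - [1,[0,0,0],[0,0,0]]

```text
time_s: 9.58
eef_pos: [491.2, -109.1, 126.1]
ee_rot: [0.0, -0.158, 0.987, -0.0]
force: [-2.5, 1.2, 10.8]
grip_width: 0.176
grip_force: 80.4
```

The ledge is at about 8.3 mm. I'll ease to roughly 7 N and start turning clockwise.

Call:
servo_tool:
  commands:
    - [1,[0,0,-0.0004],[0,0,0]]
    - [1,[0,0,0],[0,0,0.5]]
    - [1,[0,0,0],[0,0,0.5]]
    - [1,[0,0,0],[0,0,0.5]]
    - [1,[0,0,0],[0,0,0]]
    - [1,[0,0,0],[0,0,0]]

```text
time_s: 10.08
eef_pos: [491.5, -109.2, 126.2]
ee_rot: [0.001, -0.08, 0.997, -0.0]
force: [-0.5, -0.4, 5.6]
grip_width: 0.175
grip_force: 79.5
```

Call:
servo_tool:
  commands:
    - [1,[0,0,0],[0,0,0.5]]
    - [1,[0,0,0],[0,0,0.5]]
    - [1,[0,0,0],[0,0,0.5]]
    - [1,[0,0,0],[0,0,0]]
    - [1,[0,0,0],[0,0,0]]

```text
time_s: 10.5
eef_pos: [491.5, -109.1, 126.2]
ee_rot: [0.001, -0.002, 1.0, -0.0]
force: [-0.4, 1.4, 5.0]
grip_width: 0.18
grip_force: 79.5
```

```bash
python3 z.py
```

```text
side head 26 [91.5 93.3 94.8] lid 72.1 paddle top [164.6 165.9]
scene head 29 [89.8 91.8 93.6] lid 70.9 paddle top [163.2 165.5]
wrist head 306 [89.6 90.2 90.8] lid 70.3 paddle top [162.2 162.7]
Fz 5.65461194411479 [ 491.52151113 -109.08085975  126.20027955] [ 0.19256916 -0.04410802  0.04265525] [ -0.54670701 -38.18625569 -21.03555322  -0.21005906  -0.10890537
   0.05780552]
```

Call:
servo_tool:
  commands:
    - [1,[0,0,0],[0,0,0.5]]
    - [1,[0,0,0],[0,0,0.5]]
    - [1,[0,0,0],[0,0,0.5]]
    - [1,[0,0,0],[0,0,0]]
    - [1,[0,0,0],[0,0,0]]

```text
time_s: 11.07
eef_pos: [491.5, -109.3, 126.2]
ee_rot: [0.001, 0.077, 0.997, -0.0]
force: [-0.3, -0.8, 5.1]
grip_width: 0.175
grip_force: 79.4
```

Call:
servo_tool:
  commands:
    - [1,[0,0,0],[0,0,0.5]]
    - [1,[0,0,0],[0,0,0.5]]
    - [1,[0,0,0],[0,0,0]]
    - [1,[0,0,0],[0,0,0]]

```text
time_s: 11.4
eef_pos: [491.5, -109.5, 126.2]
ee_rot: [0.001, 0.128, 0.992, -0.0]
force: [-1.1, -1.9, 5.4]
grip_width: 0.178
grip_force: 79.5
```

Call:
servo_tool:
  commands:
    - [1,[0,0,0],[0,0,0.5]]
    - [1,[0,0,0],[0,0,0.5]]
    - [1,[0,0,0],[0,0,0]]
    - [1,[0,0,0],[0,0,0]]

```text
time_s: 11.73
eef_pos: [491.5, -109.6, 126.2]
ee_rot: [0.001, 0.18, 0.984, -0.001]
force: [-0.8, -2.1, 5.3]
grip_width: 0.175
grip_force: 79.4
```

Call:
servo_tool:
  commands:
    - [1,[0,0,0],[0,0,0.5]]
    - [1,[0,0,0],[0,0,0.5]]
    - [1,[0,0,0],[0,0,0]]
    - [1,[0,0,0],[0,0,0]]

```text
time_s: 12.07
eef_pos: [491.5, -109.7, 126.2]
ee_rot: [0.001, 0.231, 0.973, -0.001]
force: [-0.5, -3.2, 5.1]
grip_width: 0.175
grip_force: 79.4
```

Call:
servo_tool:
  commands:
    - [1,[0,0,0],[0,0,0.5]]
    - [1,[0,0,0],[0,0,0.3]]
    - [1,[0,0,0],[0,0,0]]
    - [1,[0,0,0],[0,0,0]]

```text
time_s: 12.4
eef_pos: [491.4, -109.9, 126.2]
ee_rot: [0.001, 0.272, 0.962, -0.001]
force: [-1.3, -4.1, 5.1]
grip_width: 0.177
grip_force: 79.4
```

```bash
python3 z.py; python3 - <<'E'
from h import *
w=snap('wrist');b=snap('side')
f=lambda c,x0,y0,x1,y1:cv2.resize(c['pixels'][y0:y1,x0:x1],(390,390),interpolation=2)
cv2.imwrite('pics/c5.png',np.hstack([f(b,220,130,280,190),f(w,178,130,328,280)])[:,:,::-1])
E
```

```text
side head 36 [91.  93.5 94.5] lid 72.6 paddle top [164.2 165.5]
scene head 30 [88.6 91.2 93.1] lid 71.0 paddle top [163.1 165.3]
wrist head 316 [89.6 90.2 90.7] lid 70.3 paddle top [162.2 162.7]
Fz 5.706896449250942 [ 491.39460155 -109.85585915  126.18926822] [-0.65857079  0.21514975  0.12861146] [  1.6336925  -38.17994714 -20.65387666   0.91070043   0.13518377
   0.07403155]
```

View pics/c5.png

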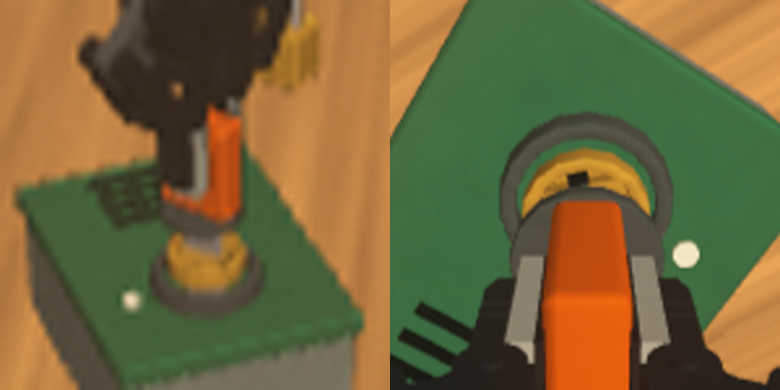

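The slot end at (578,180) lags a little behind the blade line, so the stud is turning with it. There is a sideways load of about 4 N toward -y, so I'll relieve it and keep turning.

Call:
servo_tool:
  commands:
    - [1,[0,-0.0008,0],[0,0,0]]
    - [1,[0,0,0],[0,0,0.5]]
    - [1,[0,0,0],[0,0,0.5]]
    - [1,[0,0,0],[0,0,0]]
    - [1,[0,0,0],[0,0,0]]

```text
time_s: 13.07
eef_pos: [491.2, -110.2, 126.2]
ee_rot: [0.001, 0.322, 0.947, -0.0]
force: [0.5, -1.2, 5.7]
grip_width: 0.176
grip_force: 79.4
```

Call:
servo_tool:
  commands:
    - [1,[0,0,0],[0,0,0.5]]
    - [1,[0,0,0],[0,0,0.5]]
    - [1,[0,0,0],[0,0,0]]
    - [1,[0,0,0],[0,0,0]]

```text
time_s: 13.4
eef_pos: [491.1, -110.3, 126.2]
ee_rot: [0.001, 0.371, 0.929, -0.0]
force: [0.6, -2.1, 5.2]
grip_width: 0.178
grip_force: 79.4
```

Call:
servo_tool:
  commands:
    - [1,[0,0,0],[0,0,0.5]]
    - [1,[0,0,0],[0,0,0.3]]
    - [1,[0,0,0],[0,0,0]]
    - [1,[0,0,0],[0,0,0]]

```text
time_s: 13.73
eef_pos: [491.0, -110.4, 126.1]
ee_rot: [0.001, 0.41, 0.912, -0.0]
force: [-0.7, -1.0, 5.4]
grip_width: 0.174
grip_force: 79.4
```

Call:
servo_tool:
  commands:
    - [1,[0,0,0],[0,0,0.4]]
    - [1,[0,0,0],[0,0,0.4]]
    - [1,[0,0,0],[0,0,0]]
    - [1,[0,0,0],[0,0,0]]

```text
time_s: 14.07
eef_pos: [491.0, -110.4, 126.1]
ee_rot: [0.001, 0.447, 0.894, -0.0]
force: [-0.6, -4.9, 5.1]
grip_width: 0.178
grip_force: 79.4
```

Call:
servo_tool:
  commands:
    - [1,[0,0,0],[0,0,0.4]]
    - [1,[0,0,0],[0,0,0.4]]
    - [1,[0,0,0],[0,0,0]]
    - [1,[0,0,0],[0,0,0]]

```text
time_s: 14.4
eef_pos: [490.8, -110.3, 125.6]
ee_rot: [0.0, 0.484, 0.875, -0.0]
force: [-0.2, -5.9, 2.1]
grip_width: 0.174
grip_force: 79.0
```

```bash
python3 z.py
```

```text
side head 39 [91.1 93.  94.5] lid 72.9 paddle top [164.3 165.3]
scene head 34 [88.8 90.8 92.6] lid 70.9 paddle top [163.8 171.1]
wrist head 300 [89.  89.7 90.2] lid 70.3 paddle top [161.6 162.1]
Fz 1.2085817110219106 [ 490.77258251 -110.26839656  125.62523513] [-1.0736579   0.05755585  0.10774185] [ 2.55453072e+00 -3.98271167e+01 -2.09609181e+01  1.23654060e+00
  6.36618678e-01  3.27056379e-02]
```

It has dropped past the ledge's end: force fell to about 1 N and the tip sank. I'll push straight down now.

Call:
servo_tool:
  commands:
    - [1,[-0.0005,-0.0004,0.0005],[0,0,0]]
    - [1,[0,0,0.001],[0,0,0]]
    - [1,[0,0,0.001],[0,0,0]]
    - [1,[0,0,0],[0,0,0]]
    - [1,[0,0,0],[0,0,0]]

```text
time_s: 14.97
eef_pos: [490.6, -110.3, 122.9]
ee_rot: [-0.0, 0.485, 0.875, 0.0]
force: [0.7, -2.5, -0.7]
grip_width: 0.18
grip_force: 78.8
```

Call:
servo_tool:
  commands:
    - [1,[0,0,0.001],[0,0,0]]
    - [1,[0,0,0.001],[0,0,0]]
    - [1,[0,0,0.0005],[0,0,0]]
    - [1,[0,0,0],[0,0,0]]
    - [1,[0,0,0],[0,0,0]]

```text
time_s: 15.38
eef_pos: [490.6, -110.3, 120.6]
ee_rot: [-0.0, 0.485, 0.875, 0.0]
force: [1.3, -2.0, 0.1]
grip_width: 0.174
grip_force: 78.8
```

Call:
servo_tool:
  commands:
    - [1,[0,0,0.001],[0,0,0]]
    - [1,[0,0,0.001],[0,0,0]]
    - [1,[0,0,0],[0,0,0]]
    - [1,[0,0,0],[0,0,0]]

```text
time_s: 15.72
eef_pos: [490.6, -110.3, 118.5]
ee_rot: [-0.0, 0.485, 0.875, 0.0]
force: [1.0, -2.1, 0.5]
grip_width: 0.176
grip_force: 78.8
```

Now the end stop, in steps of 0.7 mm or less.

Call:
servo_tool:
  commands:
    - [1,[0,0,0.0007],[0,0,0]]
    - [1,[0,0,0.0003],[0,0,0]]
    - [1,[0,0,0],[0,0,0]]
    - [1,[0,0,0],[0,0,0]]

```text
time_s: 16.05
eef_pos: [490.6, -110.4, 117.7]
ee_rot: [-0.0, 0.485, 0.875, -0.0]
force: [1.2, -2.0, 0.4]
grip_width: 0.175
grip_force: 78.8
```

Call:
servo_tool:
  commands:
    - [1,[0,0,0.0006],[0,0,0]]
    - [1,[0,0,0],[0,0,0]]
    - [1,[0,0,0],[0,0,0]]

```text
time_s: 16.3
eef_pos: [490.6, -110.4, 117.0]
ee_rot: [-0.0, 0.485, 0.875, -0.0]
force: [1.0, -3.1, 1.3]
grip_width: 0.177
grip_force: 78.9
```

Call:
servo_tool:
  commands:
    - [1,[0,0,0.0005],[0,0,0]]
    - [1,[0,0,0],[0,0,0]]
    - [1,[0,0,0],[0,0,0]]

```text
time_s: 16.55
eef_pos: [490.6, -110.4, 116.7]
ee_rot: [0.0, 0.485, 0.875, 0.0]
force: [0.4, -2.2, 2.0]
grip_width: 0.177
grip_force: 79.2
```

Call:
servo_tool:
  commands:
    - [1,[0,0,0.0004],[0,0,0]]
    - [1,[0,0,0],[0,0,0]]
    - [1,[0,0,0],[0,0,0]]

```text
time_s: 16.8
eef_pos: [490.7, -110.4, 116.6]
ee_rot: [0.0, 0.485, 0.875, -0.0]
force: [-1.8, -2.1, 5.8]
grip_width: 0.177
grip_force: 79.7
```

Call:
servo_tool:
  commands:
    - [1,[0,0,0.0002],[0,0,0]]
    - [1,[0,0,0],[0,0,0]]
    - [1,[0,0,0],[0,0,0]]

```text
time_s: 17.05
eef_pos: [490.7, -110.5, 116.6]
ee_rot: [0.0, 0.485, 0.875, -0.0]
force: [-2.8, -2.4, 7.0]
grip_width: 0.173
grip_force: 79.9
```

```bash
python3 z.py
```

```text
side head 32 [82.7 84.4 85.9] lid 72.1 paddle top [155.9 157.2]
scene head 29 [80.6 82.  83.7] lid 70.9 paddle top [168.6 175.8]
wrist head 297 [80.1 80.7 81.3] lid 70.3 paddle top [152.6 153.1]
Fz 7.99515822133404 [ 490.71796545 -110.43989966  116.57036775] [-0.34249544  0.42501023  0.0226974 ] [ 1.04556285e+00 -3.73486161e+01 -2.03161561e+01  6.39723893e-01
 -3.33235553e-01  3.25425295e-02]
```

Home: the head is level at about 80 mm against a hard stop. Unload, withdraw straight up, then head for the stand.

Call:
servo_tool:
  commands:
    - [1,[0,0,-0.0005],[0,0,-0.5]]
    - [1,[0,0,-0.001],[0,0,-0.3]]
    - [1,[0,0,-0.003],[0,0,0]]
    - [1,[0,0,-0.005],[0,0,0]]
    - [1,[0,0,-0.01],[0,0,0]]
    - [1,[0,0,-0.025],[0,0,0]]
    - [1,[0,0,-0.03],[0,0,0]]
    - [1,[0,0,0],[0,0,-0.8]]
    - [1,[0,0,0],[0,0,-0.8]]
    - [1,[0,0,0],[0,0,-0.8]]

```text
time_s: 18.03
eef_pos: [490.8, -110.3, 191.7]
ee_rot: [0.001, 0.331, 0.944, 0.0]
force: [-0.2, -0.2, -2.9]
grip_width: 0.177
grip_force: 78.4
```

Call:
servo_tool:
  commands:
    - [1,[0,0,0],[0,0,0]]
    - [1,[0,0,0],[0,0,0]]

```text
time_s: 18.2
eef_pos: [490.6, -110.3, 191.0]
ee_rot: [0.0, 0.334, 0.943, 0.0]
force: [0.4, 0.1, -1.3]
grip_width: 0.175
grip_force: 78.4
```

```bash
python3 - <<'E'
from m import *
c=snap('wrist'); P=cloud(c); hsv=cv2.cvtColor(c['pixels'],cv2.COLOR_RGB2HSV); H,S,V=[hsv[...,i].astype(int) for i in range(3)]
near=np.hypot(P[...,0]-490,P[...,1]+109)
m=(H>14)&(H<32)&(S>120)&(V>80)&(near<17)&(P[...,2]>72)&(P[...,2]<105); print('head',np.median(P[m][:,2]),m.sum())
s=sense(); print(s['eef_pos'],s['ee_rot'],s['force'])
q=s['ee_rot'];Rm=R.from_quat([q[1],q[2],q[3],q[0]]).as_matrix()
z=s['eef_pos'][2]+35.4
m=cv2.morphologyEx(((H>3)&(H<14)&(S>180)&(abs(P[...,2]-z)<2.5)).astype(np.uint8),cv2.MORPH_OPEN,np.ones((3,3)))
n,l,st,_=cv2.connectedComponentsWithStats(m);i=1+st[1:,4].argmax()
cs,_=cv2.findContours((l==i).astype(np.uint8),0,2); r=cv2.minAreaRect(np.array([ray(c,u,v,z)[:2] for u,v in cs[0][:,0]],np.float32));print(r)
print('drv offs tool',Rm.T@np.array([r[0][0]-s['eef_pos'][0],r[0][1]-s['eef_pos'][1],0]))
t=np.array([567,111.8,0])-s['eef_pos']; print('stand in tool',(Rm.T@t).round(1))
E
```

```text
head 80.12568010749789 802
[ 490.62436108 -110.34494331  190.85160065] [1.10908093e-04 3.33652756e-01 9.42696040e-01 3.72217114e-05] [ 0.58849341  0.70946376 -1.82079904]
((490.338623046875, -109.29680633544922), (15.095083236694336, 34.98237991333008), 51.011966705322266)
drv offs tool [ 8.81466556e-01  6.35022879e-01 -7.08630796e-05]
stand in tool [ 80.4 220.7 190.9]
```

Call:
servo_tool:
  commands:
    - [1,[0.004,0.0367,0],[0,0,0]]
    - [1,[0.004,0.0367,0],[0,0,0]]
    - [1,[0.003,0.0367,0],[0,0,0]]
    - [1,[0.003,0.0367,0],[0,0,0]]
    - [1,[0.003,0.0367,0],[0,0,0]]
    - [1,[0.003,0.0367,0],[0,0,0]]
    - [1,[0,0,0],[0,0,0]]
    - [1,[0,0,0],[0,0,0]]

```text
time_s: 18.92
eef_pos: [613.2, 75.1, 189.9]
ee_rot: [-0.0, 0.332, 0.943, -0.0]
force: [0.8, -0.3, -1.1]
grip_width: 0.181
grip_force: 78.8
```

```bash
python3 - <<'E'
from m import *
s=sense(); c=snap('wrist'); P=cloud(c); save(c,'w6.png')
q=s['ee_rot'];Rm=R.from_quat([q[1],q[2],q[3],q[0]]).as_matrix()
near=np.hypot(P[...,0]-567,P[...,1]-112)
w=(abs(P[...,2]-40)<3)&(near<55); r=cv2.minAreaRect(P[w][:,:2].astype(np.float32)); print('stand',r,w.sum())
# hole: pixels whose ray meets z=40 within 20mm of centre and depth point lies below
v,u=np.mgrid[:384,:512]; d=np.stack([(u-c['cx'])/c['fx'],(v-c['cy'])/c['fy'],np.ones_like(u,float)],-1)@c['M'][:3,:3].T; o=c['M'][:3,3]
X=o+d*((40-o[2])/d[...,2])[...,None]
h=(np.hypot(X[...,0]-567,X[...,1]-112)<22)&(P[...,2]<36)
p=X[h][:,:2].astype(np.float32); print('hole',h.sum(),cv2.minEnclosingCircle(p),p.mean(0))
for t in (r[0],cv2.minEnclosingCircle(p)[0]): print((Rm.T@(np.array([*t,40])-s['eef_pos'])).round(1))
print(s['eef_pos'],s['ee_rot'])
E
```

```text
stand ((567.0890502929688, 111.73917388916016), (64.0843505859375, 64.09453582763672), 72.71671295166016) 3294
hole 606 ((566.958251953125, 111.8956298828125), 14.334195137023926) [566.8217  111.94552]
[ 58.8  -0.3 149.9]
[ 59.   -0.2 149.9]
[613.22975223  75.12423134 189.87374368] [-4.54182530e-04  3.32037536e-01  9.43266052e-01 -1.49677683e-04]
```

View pics/w6.png

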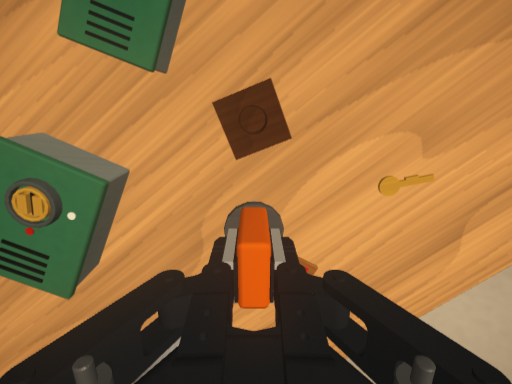

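The empty hole is at (253,120), the stud is level in its collar at (32,203), and the driver is held straight at (255,255). I'll move over the hole and lower it.

Call:
servo_tool:
  commands:
    - [1,[0.03,-0.0005,0],[0,0,0]]
    - [1,[0.028,0,0],[0,0,0]]
    - [1,[0,0,0.03],[0,0,0]]
    - [1,[0,0,0.03],[0,0,0]]
    - [1,[0,0,0.03],[0,0,0]]
    - [1,[0,0,0.008],[0,0,0]]
    - [1,[0,0,0.006],[0,0,0]]
    - [1,[0,0,0.006],[0,0,0]]
    - [1,[0,0,0],[0,0,0]]

```text
time_s: 19.72
eef_pos: [567.9, 109.2, 81.0]
ee_rot: [0.0, 0.333, 0.943, 0.0]
force: [-0.0, 0.2, -2.0]
grip_width: 0.176
grip_force: 78.9
```

Call:
servo_tool:
  commands:
    - [1,[0,0,0.006],[0,0,0]]
    - [1,[0,0,0.006],[0,0,0]]
    - [1,[0,0,0.005],[0,0,0]]
    - [1,[0,0,0.001],[0,0,0]]
    - [1,[0,0,0],[0,0,0]]
    - [1,[0,0,0],[0,0,0]]

```text
time_s: 20.22
eef_pos: [567.7, 109.7, 62.6]
ee_rot: [0.0, 0.332, 0.943, 0.0]
force: [0.5, 0.1, -2.1]
grip_width: 0.176
grip_force: 78.9
```

Call:
servo_tool:
  commands:
    - [1,[0.0012,0.001,0],[0,0,0]]
    - [1,[0,0,0.002],[0,0,0]]
    - [1,[0,0,0.001],[0,0,0]]
    - [1,[0,0,0.0005],[0,0,0]]
    - [1,[0,0,0],[0,0,0]]
    - [1,[0,0,0],[0,0,0]]

```text
time_s: 20.72
eef_pos: [567.2, 111.2, 59.0]
ee_rot: [-0.0, 0.332, 0.943, -0.0]
force: [-0.6, 0.3, -2.0]
grip_width: 0.173
grip_force: 78.9
```

Call:
servo_tool:
  commands:
    - [1,[0,0,0.0005],[0,0,0]]
    - [1,[0,0,0],[0,0,0]]
    - [1,[0,0,0],[0,0,0]]

```text
time_s: 20.97
eef_pos: [567.4, 111.2, 58.8]
ee_rot: [0.0, 0.332, 0.943, 0.0]
force: [-0.0, -0.2, 1.0]
grip_width: 0.176
grip_force: 79.3
```

Call:
servo_tool:
  commands:
    - [1,[0,0,0.0004],[0,0,0]]
    - [1,[0,0,0],[0,0,0]]
    - [1,[0,0,0],[0,0,0]]

```text
time_s: 21.22
eef_pos: [567.4, 111.2, 58.7]
ee_rot: [0.0, 0.332, 0.943, 0.0]
force: [-2.1, -0.6, 6.3]
grip_width: 0.174
grip_force: 80.2
```

Seated, since the force rises at the original height. Open gradually and retreat.

Call:
servo_tool:
  commands:
    - [0.5,[0,0,-0.0003],[0,0,0]]
    - [0.3,[0,0,0],[0,0,0]]
    - [0,[0,0,0],[0,0,0]]
    - [-0.5,[0,0,0],[0,0,0]]
    - [-1,[0,0,0],[0,0,0]]
    - [-1,[0,0,0],[0,0,0]]
    - [-1,[0,0,0],[0,0,0]]
    - [-1,[0,0,0],[0,0,0]]
    - [-1,[0,0,0],[0,0,0]]

```text
time_s: 21.97
eef_pos: [567.2, 111.2, 58.4]
ee_rot: [-0.0, 0.332, 0.943, 0.0]
force: [-0.1, 0.2, -0.5]
grip_width: 0.999
grip_force: 0.0
```

Call:
servo_tool:
  commands:
    - [-1,[0,0,-0.015],[0,0,0]]
    - [-1,[0,0,-0.03],[0,0,0]]
    - [-1,[0,0,-0.035],[0,0,0]]
    - [-1,[0,0,-0.035],[0,0,0]]
    - [-1,[0,0,-0.03],[0,0,0]]
    - [-1,[0,0,0],[0,0,0]]
    - [-1,[0,0,0],[0,0,0]]
    - [-1,[0,0,0],[0,0,0]]

```text
time_s: 22.63
eef_pos: [566.8, 111.2, 202.4]
ee_rot: [-0.001, 0.332, 0.943, -0.0]
force: [0.3, -0.3, -0.4]
grip_width: 0.997
grip_force: 0.0
```

```bash
python3 - <<'E'
from m import *
a=snap('scene'); b=snap('side'); c=snap('wrist'); P=cloud(c); hsv=cv2.cvtColor(c['pixels'],cv2.COLOR_RGB2HSV); H,S,V=[hsv[...,i].astype(int) for i in range(3)]
p=P[(H>3)&(H<14)&(S>180)&(P[...,2]>90)&(P[...,2]<100)]
print(len(p),np.median(p[:,2]),cv2.minAreaRect(p[:,:2].astype(np.float32)))
f=lambda c,x0,y0,x1,y1:cv2.resize(c['pixels'][y0:y1,x0:x1],(390,390),interpolation=2)
cv2.imwrite('pics/c7.png',np.hstack([f(b,190,140,310,260),f(a,180,150,330,300)])[:,:,::-1])
s=sense();print(s['eef_pos'],s['force'],s['time_s'])
E
```

```text
592 94.03977630612953 ((567.7843627929688, 111.38008117675781), (15.673705101013184, 35.43551254272461), 51.6811637878418)
[566.75097353 111.18021903 201.9817923 ] [ 0.90022954  0.1142379  -1.1081924 ] 22.7833
```

View pics/c7.png

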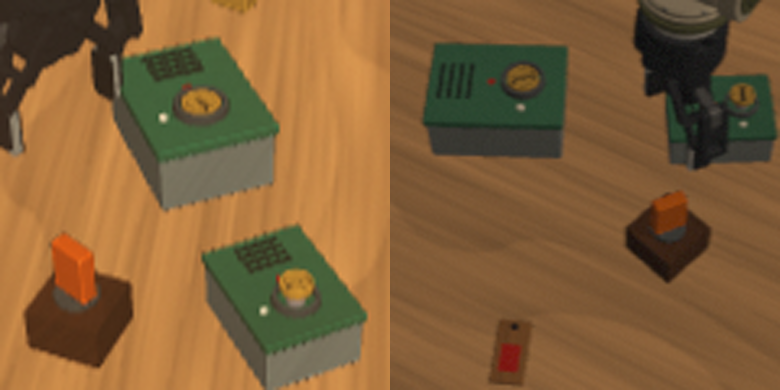

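The driver stands upright in its stand at (75,270), top at 94 mm. The target stud is level in its collar at (200,103), and the arm is clear.

```bash
python3 -c "
from rig import *
print(finish_job())"
```

```text
the job is handed in; nothing more can be done
None
```

I handed the job in at about 23 s with the stud home in its catch and level with the collar, and the driver fully down and upright in its stand; the hand-in returned no verdict.

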